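# Hot-swap a failed power module and show it to the inspection camera

## Robot

A 6-joint arm with a two-finger parallel gripper is mounted at the origin on the work surface. World frame = base frame: x ahead of the robot, y to its left, z up, the work surface at z = 0. Lengths are in m, angles in rad, forces in N, time in s.
With the tool pointing down it reaches from about 0.3 to 0.75 m from the base axis. Payload 8.5 kg.
Tool frame: the origin (TCP) lies midway between the tips of the shut fingers; the grasp point (between the pads) lies 19 mm behind it; z points along the fingers, y is the line along which they close (so a half turn about z gives the same grasp; the last joint's range is limited). The gripper opens to 85 mm and grips with 20 to 120 N. Pads are 22 mm wide; open, the fingers measure 114 mm over their backs; the gripper's body (76 mm by 85 mm) begins 54 mm behind the grasp point. The pads swing forward as they close: fully open they stand 13 mm farther back than shut.
Start: joints at [-1.401, 0.381, 1.297, -0, 1.464, -0.215], TCP at [0.206, -0.51, 0.231] pointing down, gripper open.
Joint ranges: [-3.11, 3.11], [-0.89, 2.33], [0.22, 2.48], [-1.42, 4.56], [0.17, 2.85], [-2.88, 2.88]. Speed limits (rad/s): [2.39, 2.39, 3.14, 3.14, 3.14, 3.14].

## Interface

Orientations are given as a unit quaternion [w, x, y, z].
In Python, from bench import monitor, cams, workorder gives the robot as it stands.
- The arm moves only by the shell command python3 -m creep 'ROWS' [OPENING]. ROWS is a JSON object of lists of equal length, an entry for each row: "offset": the shift along the tool's x, y, z each as a share of 10 cm, from -1 to 1, a list of three; "rot": the turn, a rotation vector about the tool's x, y, z each as a share of 90 degrees, from -1 to 1, a list of three. In form: {"offset": [[x, y, z], ...], "rot": [[rx, ry, rz], ...]}. A call has 1 to 5 rows; each row shifts and turns the commanded pose from where the row before left it, along the tool's axes as they then stand; what a row does not reach is not made up. A row lasts 1/8 s, in which the tool goes at most 62.5 mm and 10.7 degrees, less where a joint would pass 70% of its speed; a pose out of reach is approached as far as the arm can. A call with a number of a shift or a turn outside -1 to 1 is refused whole. A call with a gripper value outside its range is refused whole. OPENING is the closure, from 0 (fully open) to 1 (shut), set as the call begins (- or left out, the last holds). The fingers move at their own pace and stop on an object; the grip force is fixed at half the most. Time passes only in rows, so rows that do not move let the fingers close. It gives the time, the measured TCP pose, the force, the opening and the grip force at its end, in the units of the state.
- monitor.get_obs(): the state, without advancing time (a new reading comes with each control period).
- cams.snapshot(name): name is "scene" or "top"; returns (picture, depth): 400x640x3 uint8, red, green, blue; 400x640 float32, m along the optical axis (not along the pixel's ray), 0 where there is no reading.
- cams.camera_info(name): a dict with "mtx" (3x3 intrinsics, pixels), "pose" (4x4, takes a point from camera to world coordinates). Camera axes: x right, y down, z forward; pixel columns grow to the right and rows downward; lengths in m; the calibration is good to about 2 mm. A picture is of the moment at which its call begins. camera_info takes no time and is no camera call.
- workorder.finish_job(): hands the job in; it is judged then, once.
The state is a dict: "time_s": time; "joint_pos": joint angles; "qd": joint speeds; "tau": joint torques, N m; "eef_pos": TCP position; "tcp_rot": TCP orientation; "force": force on the tool from outside, world axes, zero at the start; "moment": the same for the moment, N m; "opening": opening from 0.0 (shut) to 1.0 (fully open); "gripper_force": force on a finger pad.
Only numpy, scipy, OpenCV 4.12 (cv2) and the standard library are available. Lean on these libraries where they do the work, as an engineer would, in place of code of your own. Each camera call takes 0.05 s, during which the arm holds its last target. There are 200 camera calls.

## Task

The rack of power modules on the bench is live and the module with the red lamp has failed. So that the rack keeps its capacity, first plug the spare from the tray into the free bay, the same way round as its neighbours and fully home before you let go of it; then pull the failed module out and hold it up to the inspection camera, the right way up in the picture, centred, with its open circuit-board side squarely facing the lens and 15 cm from it. Finish while still holding it there, clear of everything, with the spare left seated, and leave the two good modules, the camera, the screwdriver and the tub of screws as they are.

Things in the scene. Friction and masses are not known exactly. Their poses are not given: they have to be found in the camera images.
- rack: Fixed rack, dark base plate 110 x 240 mm (x, y), origin centre of its underside on the bench. Four upright bays at x = 0, y = -78, -26, 26, 78 mm, each a pocket 74 x 38 mm inside (x, y), light grey guide walls. Bay floor 12 mm above the bench, guide tops 57 mm, flared 4 mm as lead-in. Its -x (green terminals, 30 mm high) faces away from the robot. Its modules stand lamp end to -x, circuit-board side to +y.
- free_bay: The one bay of the rack without a module (which of the four differs); an amber connector plate shows on its floor. Origin: centre of the bay's floor, 12 mm above the bench, where a module's underside comes to rest; axes parallel to the rack's.
- spare_center (a point): Spare module (unlit pale lamp), standing upright in the tray, underside 6 mm above the bench, about 0.4 kg. Grey body 70 x 34 mm (x, y), 78 high; on top amid it a solid blue pull grip 36 x 20 x 42 mm to take it by. 120 high in all. Point: middle axis, 60 mm above the underside. z up; -x = end with the lamp bar; +y = side with the open green circuit board; -y = finned side.
- spare_board (a point): Centre of the open circuit-board side of the spare: on its +y face, 17 mm out from the module's middle axis and 40 mm above the underside. Same axes as the module.
- failed_center (a point): A plug-in power module like the spare (70 x 34 x 120 mm), the failed one: red lamp bar. Stands in one of the bays (which differs), underside on the bay floor, 2 mm play to each side, free to be drawn straight up; rises 45 mm to clear the guides. Point on its middle axis, 60 mm above the underside; axes as for the spare.
- failed_board (a point): Centre of the open circuit-board side of the failed module: on its +y face, 17 mm out from its middle axis and 40 mm above the underside; +y points straight out of the board, z up the module. This is the point to be centred before the lens.
- good_a_center (a point): A plug-in power module like the spare (70 x 34 x 120 mm), working, green lamp, standing in a bay; point 60 mm above its underside. Leave seated.
- good_b_center (a point): A plug-in power module like the spare (70 x 34 x 120 mm), working, green lamp, standing in a bay; point 60 mm above its underside. Leave seated.
- tray: Fixed shallow black tray 130 x 100 mm (x, y), walls 22 mm high, pink foam inside with its top 6 mm above the bench, on which the spare stands. Origin: centre of its underside.
- lens (a point): Front of the lens of the inspection camera: small pale grey head, dark ring light of 45 mm outer radius, on a clamp and post, all behind the lens, at the bench's right side. It looks along -x of this frame: inward across the bench (to the robot's left and back), 20 degrees below level. z is up in its picture, 20 degrees off vertical; y is level. Height 0.26 to 0.33 m; place and heading differ.
- screwdriver: Loose screwdriver, orange handle, 190 mm long, lying on the bench beyond the rack. Leave alone.
- screw_tub: Loose yellow tub 70 x 70 x 35 mm with screws, standing on the bench. Origin: centre of its underside. Leave alone.
Mind the look-alikes: they are no part of the job. What is shaped like the part that bears failed_center but orange is not meant.

How it is judged:
By the outcome, as a careful person would: the job done as asked, in the order asked, and still so for the second after the job is handed in, while the arm keeps its last pose, push and grip.
It also fails if it takes over 54 s, if anything falls off the work surface, if the arm or the gripper's body presses on something with over 40 N, if the wrist force passes 120 N, or if a joint passes its speed limit or range.

## Working session

There is one attempt and no reset: what is moved stays moved. The work goes in short steps, Python scripts to look and compute and a shell command to move; the robot and the scene stay as the last step left them, time stands still between calls to the robot, and variables do not carry over. Pictures are saved under pics/ and viewed, at most 11 in all, crops included, and the job is handed in when it is done.

```bash
ls; mkdir -p pics; python3 - <<'E'
from bench import monitor,cams
import cv2,numpy as np
o=monitor.get_obs();print(o)
for n in("scene","top"):
    p,d=cams.snapshot(n);np.savez(f"pics/{n}0.npz",p=p,d=d);cv2.imwrite(f"pics/{n}0.png",p[:,:,::-1]);i=cams.camera_info(n);print(n,np.round(i["mtx"],1).tolist(),np.round(i["pose"],3).tolist())
E
```

```text
pics
{'time_s': 0.0, 'joint_pos': array([-1.40124781e+00,  3.81201620e-01,  1.29827631e+00, -2.01002445e-06,
        1.46361958e+00, -2.15291745e-01]), 'qd': array([ 1.45549158e-03, -3.31482443e-04, -1.48551454e-03,  4.60991408e-04,
        4.64524106e-04,  2.57152287e-05]), 'tau': array([ 1.93846638e-03, -4.48464882e+01, -2.31279320e+01, -6.93859101e-05,
        4.69363615e-03,  9.61460245e-06]), 'eef_pos': array([ 0.20642514, -0.50946474,  0.23070353]), 'tcp_rot': array([-7.52251368e-04,  9.81543998e-01,  1.91234972e-01,  1.62087768e-05]), 'force': array([ 0.2893601 ,  0.39711814, -0.43090537]), 'moment': array([ 0.03410359,  0.0438656 , -0.05360468]), 'gripper_force': 0.0, 'opening': 1.0010702632823503}
scene [[387.1, 0.0, 321.1], [0.0, 387.1, 201.2], [0.0, 0.0, 1.0]] [[-0.861, 0.41, -0.3, 0.85], [0.508, 0.707, -0.493, 0.466], [0.01, -0.577, -0.817, 0.934], [0.0, 0.0, 0.0, 1.0]]
top [[461.8, 0.0, 317.6], [0.0, 461.8, 203.6], [0.0, 0.0, 1.0]] [[0.022, -0.984, 0.179, 0.385], [-1.0, -0.024, -0.004, 0.025], [0.008, -0.179, -0.984, 1.268], [0.0, 0.0, 0.0, 1.0]]
```

View pics/scene0.png

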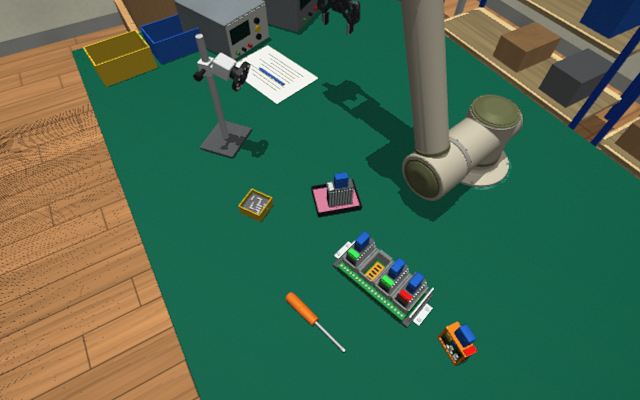

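View pics/top0.png

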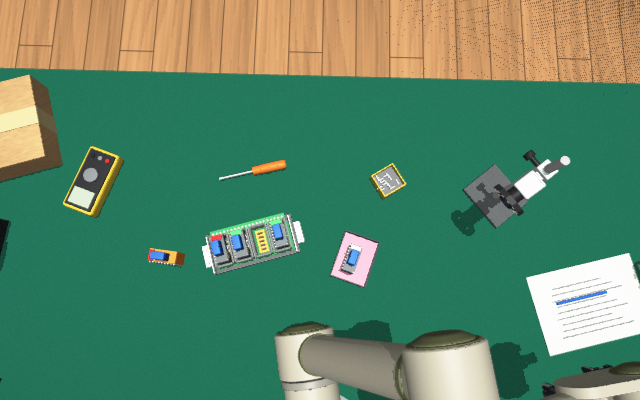

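The scene view shows the rack with the red lamp at (405,296) and the free bay (amber) at (375,270). The spare is in the pink tray at (340,190), the inspection camera head is at (225,70), and an orange decoy is at (458,343). In the top view the rack is at (253,243), with the red lamp module leftmost at (218,242) and the free bay third at (263,240). The spare is at (352,258), the lens ring at (512,200) and the orange decoy at (165,257).

The red-lamp candidates are the grey module in the rack at top (218,242) and the orange one at (165,257). The rack one fits, since it is grey and seated in a bay. I'll confirm that in a crop.

```bash
cat > h.py <<'E'
import numpy as np,cv2
from bench import cams
def load(n,k=0):
    f=np.load(f"pics/{n}{k}.npz");return f["p"],f["d"]
def cloud(n,d):
    i=cams.camera_info(n);K=i["mtx"];T=np.array(i["pose"]);v,u=np.mgrid[:400,:640]
    c=np.stack([(u-K[0,2])/K[0,0]*d,(v-K[1,2])/K[1,1]*d,d],-1)
    return c@T[:3,:3].T+T[:3,3]
def ray(n,u,v):
    i=cams.camera_info(n);T=np.array(i["pose"]);r=T[:3,:3]@np.linalg.solve(i["mtx"],[u,v,1.]);return T[:3,3],r
def onz(n,u,v,z):
    o,r=ray(n,u,v);return o+r*(z-o[2])/r[2]
def mask(p,h0,h1,s=120,vv=60):
    return cv2.inRange(cv2.cvtColor(p,cv2.COLOR_RGB2HSV),(h0,s,vv),(h1,255,255))
E
python3 - <<'E'
from h import *
for n in("top","scene"):
    p,d=load(n);X=cloud(n,d)
    for nm,h in(("blue",(100,125)),("red",(0,4)),("red2",(175,180)),("amber",(20,32)),("pink",(150,174))):
        m=mask(p,*h,s=60 if nm=="pink" else 130)
        k,l,st,c=cv2.connectedComponentsWithStats(m)
        for j in range(1,k):
            if st[j,4]>12:
                q=X[(l==j)&(d>0)]
                if len(q)==0: continue
                x=np.median(q,0)
                if .25<x[0]<.9 and abs(x[1])<.7 and -.05<x[2]<.25:
                    t=q[q[:,2]>np.percentile(q[:,2],90)-.008] 
                    r=cv2.minAreaRect((t[:,:2]*1000).astype(np.float32))
                    print(n,nm,st[j,4],c[j].round(1),x.round(3),"zmax",np.percentile(q[:,2],95).round(3),"rect",np.round(r[0],1),np.round(r[1],1),round(r[2],1))
p,d=load("top");a=cv2.resize(p[205:295,145:385],None,fx=3.3,fy=3.3,interpolation=cv2.INTER_CUBIC)
p,d=load("scene");b=cv2.resize(p[165:370,305:485],None,fx=0.0001+300/205,fy=300/205,interpolation=cv2.INTER_CUBIC)
b=cv2.resize(p[165:335,305:445],None,fx=1.75,fy=1.75,interpolation=cv2.INTER_CUBIC);c=cv2.resize(p[30:160,180:270],None,fx=2.28,fy=2.28,interpolation=cv2.INTER_CUBIC)
W=np.zeros((600,800,3),np.uint8);W[:a.shape[0],:a.shape[1]]=a;W[300:300+b.shape[0],:b.shape[1]]=b[:300];W[300:300+c.shape[0],300:300+c.shape[1]]=c
cv2.imwrite("pics/c1.png",W[:,:,::-1])
E
```

```text
top blue 120 [277.1 231.2] [0.52  0.119 0.132] zmax 0.135 rect [521.3 119.6] [34.6 18.6] 16.2
top blue 136 [236.7 242. ] [0.491 0.217 0.131] zmax 0.136 rect [492.2 218.9] [35.  18.8] 16.1
top blue 145 [216.6 247.5] [0.477 0.266 0.131] zmax 0.136 rect [477.1 268.7] [33.8 19.3] 14.6
top blue 114 [158.  255.2] [0.455 0.411 0.119] zmax 0.123 rect [455.3 413.9] [33.9 18. ] 83.6
top blue 120 [352.7 257.1] [ 0.461 -0.07   0.125] zmax 0.129 rect [461.8 -69.9] [19.6 34.5] 72.4
top blue 128 [581.4 297.3] [ 0.376 -0.694  0.009] zmax 0.013 rect [ 375.7 -695.3] [  7.3 139.7] 14.3
top red 21 [107.  160.6] [0.713 0.596 0.044] zmax 0.049 rect [713.1 596.8] [11.7 10.3] 13.7
top red 43 [216.1 237.3] [0.506 0.276 0.093] zmax 0.097 rect [505.3 277.1] [10.3 26.4] 8.0
top amber 809 [ 98.9 183.8] [0.649 0.61  0.036] zmax 0.042 rect [660.2 638.6] [ 91.9 179.1] 70.6
top amber 216 [386.3 181.5] [ 0.675 -0.164  0.03 ] zmax 0.038 rect [ 680.8 -172.2] [70.1 70.8] 32.5
top amber 160 [261.6 240.6] [0.507 0.17  0.013] zmax 0.017 rect [507.1 169.7] [62.2 24.9] 15.7
top amber 73 [171.3 255.9] [0.457 0.39  0.078] zmax
[... 795 characters left out ...]
16.3] [35.5 20.3] 86.6
scene red 98 [404.7 295.8] [0.509 0.279 0.089] zmax 0.092 rect [506.  278.7] [14.2 27. ] 15.8
scene red 65 [469.7 350.1] [0.46  0.444 0.078] zmax 0.081 rect [459.3 443.1] [11.5 27.6] 82.1
scene amber 383 [255.6 206.3] [ 0.689 -0.157  0.024] zmax 0.035 rect [ 682.3 -170.1] [72.6 72.6] 33.1
scene amber 31 [371.7 268. ] [0.504 0.158 0.01 ] zmax 0.014 rect [505.2 158.9] [50.2  9.6] 13.7
scene amber 19 [374.2 275. ] [0.51  0.178 0.011] zmax 0.013 rect [513.  174.8] [24.2 13.4] 14.4
scene amber 34 [448.2 336.3] [0.47  0.397 0.057] zmax 0.065 rect [470.  396.9] [19.9  2.6] 79.2
scene pink 498 [330.8 200.5] [ 0.495 -0.078  0.004] zmax 0.02 rect [467.1 -83.3] [ 97.7 127.9] 70.8
```

View pics/c1.png

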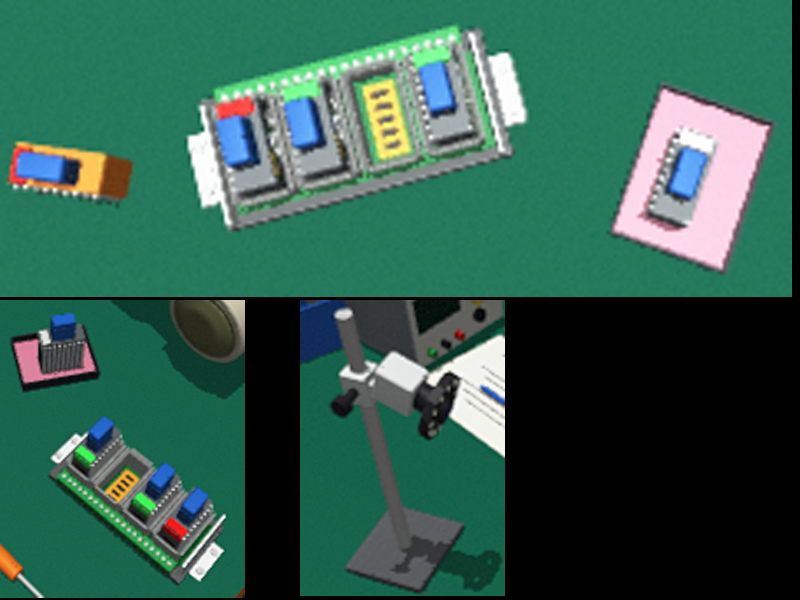

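The enlarged crop confirms it. The failed module is the grey, red-lamp one in the rack's leftmost bay, and the orange one stands outside the rack. The spare's pale lamp end points away from the robot with its fins on the left, so it has the same handedness as its neighbours and needs about +34° of yaw. Next I'll measure the lens and the exact yaws.

```bash
python3 - <<'E'
from h import *
P=[]
for n in("top","scene"):
    p,d=load(n);X=cloud(n,d);hsv=cv2.cvtColor(p,cv2.COLOR_RGB2HSV)
    v,u=np.mgrid[:400,:640]
    box=((u>440)&(u<590)&(v>130)&(v<245)) if n=="top" else ((u>185)&(u<255)&(v>25)&(v<110))
    m=box&(d>0)&(X[...,2]>.19)&(X[...,2]<.42)
    dark=m&(hsv[...,2]<80); pale=m&(hsv[...,2]>140)&(hsv[...,1]<40)
    for nm,k in(("dark",dark),("pale",pale)):
        q=X[k];print(n,nm,k.sum(),u[k].min(),u[k].max(),v[k].min(),v[k].max(),np.median(q,0).round(3),q.min(0).round(3),q.max(0).round(3))
    np.save(f"pics/{n}_dark.npy",X[dark]);np.save(f"pics/{n}_pale.npy",X[pale])
    p2=p.copy();p2[dark]=(255,0,255)
    if n=="top":a=cv2.resize(p[140:245,440:590],None,fx=5,fy=5,interpolation=cv2.INTER_CUBIC);cv2.imwrite("pics/lt.png",a[:,:,::-1])
    else:a=cv2.resize(p[30:110,185:265],None,fx=7,fy=7,interpolation=cv2.INTER_CUBIC);cv2.imwrite("pics/ls.png",a[:,:,::-1])
E
```

```text
top dark 497 494 539 150 215 [ 0.594 -0.401  0.294] [ 0.55  -0.464  0.257] [ 0.695 -0.364  0.32 ]
top pale 757 495 569 156 212 [ 0.619 -0.436  0.313] [ 0.56  -0.496  0.257] [ 0.671 -0.368  0.376]
scene dark 471 194 249 36 93 [ 0.607 -0.396  0.288] [ 0.557 -0.474  0.197] [ 0.698 -0.362  0.37 ]
scene pale 337 196 250 34 79 [ 0.619 -0.431  0.311] [ 0.55  -0.483  0.263] [ 0.672 -0.387  0.373]
```

View pics/lt.png

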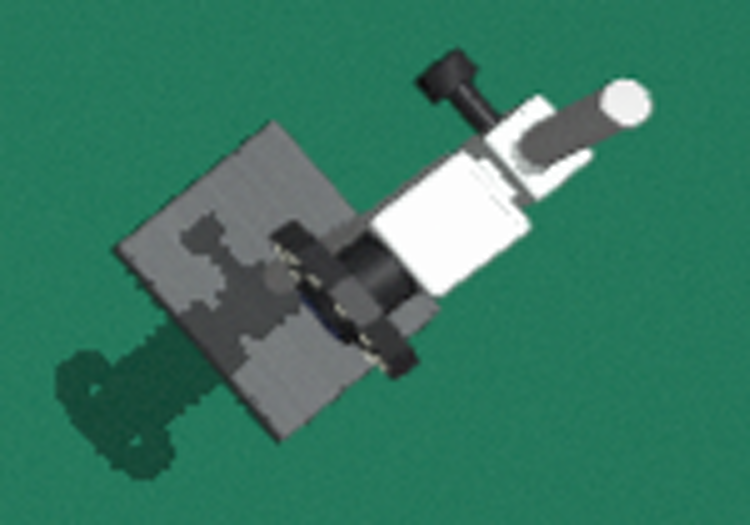

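View pics/ls.png

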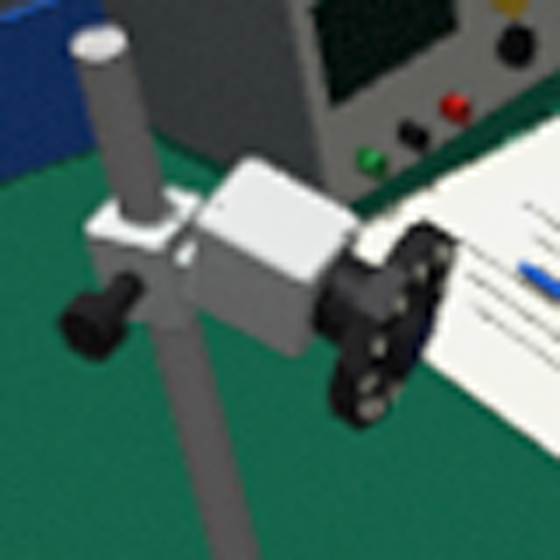

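Both crops show the head as a pale box at top (532,184), looking down and left in the picture. The ring's edges are at top (496,187)–(521,213) and scene (237,87)–(247,63). I'll take the heading from the pale box top and the lens centre from the ring's extents.

```bash
python3 - <<'E'
from h import *
p,d=load("top");X=cloud("top",d);hsv=cv2.cvtColor(p,cv2.COLOR_RGB2HSV)
m=np.zeros((400,640),bool);m[168:201,512:548]=1
m&=(hsv[...,2]>225)&(hsv[...,1]<30)
k,l,st,c=cv2.connectedComponentsWithStats(m.astype(np.uint8));j=1+np.argmax(st[1:,4]);q=X[l==j]
q0=q.mean(0);n=np.linalg.svd(q-q0)[2][2];n*=np.sign(n[2]);print("n",n.round(3),"tilt",np.degrees(np.arccos(n[2])),"az",np.degrees(np.arctan2(n[1],n[0])),st[j,4])
def frame(az):
    f=np.array([np.cos(az),np.sin(az),0]);up=np.array([0,0,1.]);t=np.radians(20)
    x=-(np.cos(t)*f-np.sin(t)*up);z=np.cos(t)*up+np.sin(t)*f;return np.stack([x,np.cross(z,x),z],1)
R=frame(np.arctan2(n[1],n[0]))
w=(q-q0)@R;r=cv2.minAreaRect((w[:,:2]*1000).astype(np.float32));print("rect",r)
a=r[2]; a=a if abs(a)<45 else a-90
az=np.arctan2(n[1],n[0])+np.radians(a);print("az2",np.degrees(az))
# scene too
p2,d2=load("scene");X2=cloud("scene",d2);h2=cv2.cvtColor(p2,cv2.COLOR_RGB2HSV);m2=np.zeros((400,640),bool);m2[50:72,211:238]=1;m2&=(h2[...,2]>215)&(h2[...,1]<30);m2&=(X2[...,2]>.25)
s=X2[m2];print(m2.sum());s0=s.mean(0)
ns=np.linalg.svd(s-s0)[2][2];ns*=np.sign(ns[2]);print("scene n",ns.round(3),np.degrees(np.arctan2(ns[1],ns[0])))
w=(s-s0)@R;print(cv2.minAreaRect((w[:,:2]*1000).astype(np.float32)))
for A in(az,):
  R=frame(A);print(np.round(R,3).tolist())
  for nme in("top","scene"):
    D=np.load(f"pics/{nme}_dark.npy")@R
    h0=q0@R
    xs=np.percentile(D[:,0],[.5,2,5]);fr=D[:,0]<np.percentile(D[:,0],2)+.022
    g=D[fr&(np.abs(D[:,1]-h0[1])<.06)]
    print(nme,"head y",h0[1].round(4),"front x",xs.round(4),"y",g[:,1].min().round(4),g[:,1].max().round(4),"z",g[:,2].min().round(4),g[:,2].max().round(4),len(g))
    print(np.histogram(g[:,0],8))
    c=np.array([xs[1],(g[:,1].min()+g[:,1].max())/2,(g[:,2].min()+g[:,2].max())/2]);print("lens",(R@c).round(4))
# yaws
for nme,(P,dd) in(("top",(p,d)),("scene",(p2,d2))):
    XX=cloud(nme,dd);B=mask(P,100,125,130)>0
    for c0 in((.462,-.069),(.478,.27),(.493,.22),(.522,.1207)):
        g=XX[B&(np.hypot(XX[...,0]-c0[0],XX[...,1]-c0[1])<.04)];g=g[g[:,2]>np.percentile(g[:,2],90)-.006]
        pc=np.linalg.svd(g[:,:2]-g[:,:2].mean(0))[2][0];print(nme,c0,"yaw",np.degrees(np.arctan(pc[1]/pc[0])).round(1))
E
```

```text
n [-0.743 -0.654  0.142] tilt 81.83777019238457 az -138.61555466542887 484
rect ((197.69273376464844, 237.24537658691406), (707.5022583007812, 57.46237564086914), 49.959632873535156)
az2 -178.65592179189372
197
scene n [-0.517 -0.388  0.763] -143.1317361622064
((431.2826232910156, 253.10601806640625), (1108.44189453125, 62.14508056640625), 30.615278244018555)
[[0.939, -0.023, -0.342], [0.022, 1.0, -0.008], [0.342, 0.0, 0.94]]
top head y -0.4424 front x [0.606  0.6111 0.6154] y -0.4351 -0.3945 z 0.0524 0.1065 117
(array([ 3,  7, 11, 14, 19, 22, 18, 23]), array([0.60333191, 0.60701683, 0.61070175, 0.61438667, 0.61807158,
       0.6217565 , 0.62544142, 0.62912634, 0.63281126]))
lens [ 0.5566 -0.4019  0.2836]
scene head y -0.4424 front x [0.6142 0.6169 0.628 ] y -0.429 -0.3894 z 0.0221 0.1039 84
(array([ 6,  6,  2,  5,  7, 15, 23, 20]), array([0.61156984, 0.61498152, 0.61839321, 0.62180489, 0.62521657,
       0.62862825, 0.63203994, 0.63545162, 0.6388633 ]))
lens [ 0.5676 -0.396   0.2702]
top (0.462, -0.069) yaw -17.0
top (0.478, 0.27) yaw 12.4
top (0.493, 0.22) yaw 16.5
top (0.522, 0.1207) yaw 14.5
scene (0.462, -0.069) yaw -21.6
scene (0.478, 0.27) yaw 16.7
scene (0.493, 0.22) yaw 18.1
scene (0.522, 0.1207) yaw 17.3
```

```bash
cat > lens.py <<'E'
from h import *
def frame(az):
    f=np.array([np.cos(az),np.sin(az),0]);up=np.array([0,0,1.]);t=np.radians(20)
    x=-(np.cos(t)*f-np.sin(t)*up);z=np.cos(t)*up+np.sin(t)*f;return np.stack([x,np.cross(z,x),z],1)
E
python3 - <<'E'
from lens import *
S={}
for nm,bx in(("top",(168,201,512,548)),("scene",(50,72,211,238))):
    p,d=load(nm);X=cloud(nm,d);hsv=cv2.cvtColor(p,cv2.COLOR_RGB2HSV)
    m=np.zeros((400,640),bool);m[bx[0]:bx[1],bx[2]:bx[3]]=1
    m&=(hsv[...,2]>200)&(hsv[...,1]<40)&(d>0)&(X[...,2]>.26)&(X[...,2]<.36)&(np.hypot(X[...,0]-.62,X[...,1]+.43)<.06)
    q=X[m]
    for _ in range(4):
        q0=q.mean(0);n=np.linalg.svd(q-q0)[2][2];n*=np.sign(n[2]);e=np.abs((q-q0)@n);q=q[e<max(.002,2*np.median(e))]
    az=np.arctan2(n[1],n[0]);w=(q-q0)@frame(az);r=cv2.minAreaRect((w[:,:2]*1000).astype(np.float32))
    a=r[2] if r[2]<45 else r[2]-90
    print(nm,len(q),"c",q0.round(3),"tilt",np.degrees(np.arccos(n[2])).round(1),"az",np.degrees(az).round(1),"rect",np.round(r[1],1),round(a,1),"az2",np.degrees(az)+a)
    S[nm]=(q0,az+np.radians(a),X,hsv,d)
A=np.mean([S[k][1] for k in S]);R=frame(A);print("A",np.degrees(A))
for nm in S:
    q0,_,X,hsv,d=S[nm]
    W=(X-q0)@R   # x<0 toward front
    m=(d>0)&(hsv[...,2]<110)&(W[...,0]>-.12)&(W[...,0]<-.02)&(np.abs(W[...,1])<.06)&(W[...,2]>-.1)&(W[...,2]<.05)
    g=W[m];rad=np.hypot(g[:,1],g[:,2]+.02)
    print(nm,len(g),np.histogram(g[:,0],20))
    g=g[np.hypot(g[:,1],g[:,2]+.018)>.027];f=np.percentile(g[:,0],3)
    print(" front",f,"y",np.percentile(g[:,1],[1,99]).round(4),"z",np.percentile(g[:,2],[1,99]).round(4))
    c=np.array([f,np.percentile(g[:,1],[1,99]).mean(),np.percentile(g[:,2],[1,99]).mean()]);print(" lens",(q0+R@c).round(4), "with y=0:",(q0+R@(c*[1,0,1])).round(4))
E
```

```text
top 300 c [ 0.61  -0.428  0.315] tilt 17.5 az 130.0 rect [41.9 48.3] -0.5 az2 129.4929892089193
scene 147 c [ 0.613 -0.424  0.313] tilt 19.5 az 130.3 rect [41.5 43.7] -3.4 az2 126.97198990916101
A 128.23248955904015
top 479 (array([25, 16, 24, 56, 48, 38, 37, 45, 33,  3, 17, 15, 16, 19, 15, 16, 15,
       19, 20,  2]), array([-0.06364733, -0.06152112, -0.05939491, -0.05726869, -0.05514248,
       -0.05301627, -0.05089006, -0.04876384, -0.04663763, -0.04451142,
       -0.04238521, -0.04025899, -0.03813278, -0.03600657, -0.03388036,
       -0.03175414, -0.02962793, -0.02750172, -0.02537551, -0.0232493 ,
       -0.02112308]))
 front -0.057220992987279756 y [-0.0396  0.0396] z [-0.0401  0.0215]
 lens [ 0.5788 -0.3878  0.2868] with y=0: [ 0.5788 -0.3878  0.2868]
scene 386 (array([20, 12, 24, 88, 33, 29, 29, 28, 17,  1,  0,  4, 10, 11, 10, 10, 12,
       23, 16,  9]), array([-0.06436549, -0.06216217, -0.05995884, -0.05775551, -0.05555219,
       -0.05334886, -0.05114553, -0.0489422 , -0.04673888, -0.04453555,
       -0.04233222, -0.04012889, -0.03792557, -0.03572224, -0.03351891,
       -0.03131559, -0.02911226, -0.02690893, -0.0247056 , -0.02250228,
       -0.02029895]))
 front -0.0581739631659559 y [-0.032   0.0385] z [-0.0584  0.02  ]
 lens [ 0.5862 -0.3846  0.2752] with y=0: [ 0.5836 -0.3866  0.2752]
```

Estimates so far:
- Lens ≈ (.578,-.386,.271), looking along azimuth ≈ 129.5°.
- Free bay centre ≈ (.507,.170).
- Spare ≈ (.4625,-.069), yaw ≈ -19°.
- Failed module ≈ (.478,.270), with the rack's lamp axis at ≈ 16.5°.

Heights, pitch and reach all match the description, so I'll start moving.

```bash
cat > plan.py <<'E'
import sys,numpy as np
from scipy.spatial.transform import Rotation as Ro
from bench import monitor
def down(th,):
    c,s=np.cos(np.radians(th)),np.sin(np.radians(th));return np.array([[c,s,0],[s,-c,0],[0,0,-1.]])
def plan(R1,t,verbose=True):
    o=monitor.get_obs();q=o["tcp_rot"];R0=Ro.from_quat(np.r_[q[1:],q[0]]).as_matrix();x=o["eef_pos"]
    rv=np.degrees(Ro.from_matrix(R0.T@R1).as_rotvec())/90;print("t",round(o["time_s"],2),"pos",x.round(4),"q6",o["joint_pos"].round(2),"F",o["force"].round(1),"open",round(o["opening"],3),"grip",round(o["gripper_force"],1))
    print("turn first",rv.round(4),"rows>=",np.ceil(np.linalg.norm(rv)/.118),"then offset",(R1.T@(np.array(t)-x)*10).round(4))
if __name__=="__main__":
    a=list(map(float,sys.argv[1:5]));plan(down(a[3]),a[:3])
E
python3 plan.py .4625 -.069 .23 -19
```

```text
t 0.1 pos [ 0.2064 -0.5095  0.2308] q6 [-1.4   0.38  1.3   0.    1.46 -0.22] F [ 0.1 -0.6 -0.7] open 1.001 grip 0.0
turn first [-8.000e-04  1.000e-04  4.561e-01] rows>= 4.0 then offset [ 0.9872 -4.999   0.0079]
```

```bash
python3 -m creep '{"offset":[[0,0,0],[0,0,0],[0,0,0],[0,0,0],[0,0,0]],"rot":[[0,0,0.1],[0,0,0.1],[0,0,0.1],[0,0,0.1],[0,0,0.056]]}' 0.4
python3 -m creep '{"offset":[[0.1,-0.5,0],[0.1,-0.5,0],[0.1,-0.5,0],[0.1,-0.5,0],[0.1,-0.5,0]],"rot":[[0,0,0],[0,0,0],[0,0,0],[0,0,0],[0,0,0]]}'
python3 -m creep '{"offset":[[0.1,-0.5,0],[0.1,-0.5,0],[0.1,-0.5,0],[0.1,-0.5,0],[0.09,-0.5,0]],"rot":[[0,0,0],[0,0,0],[0,0,0],[0,0,0],[0,0,0]]}'
python3 -m creep '{"offset":[[0,0,0],[0,0,0]],"rot":[[0,0,0],[0,0,0]]}'
python3 plan.py .4625 -.069 .087 -19
python3 - <<'E'
from bench import cams
import cv2,numpy as np
p,d=cams.snapshot("scene");np.savez("pics/scene1.npz",p=p,d=d)
a=cv2.resize(p[90:230,270:430],None,fx=4,fy=4,interpolation=cv2.INTER_CUBIC);cv2.imwrite("pics/s1.png",a[:,:,::-1])
E
```

```text
time_s: 0.72
eef_pos: [0.2064, -0.5096, 0.2309]
tcp_rot: [-0.0, 0.986, -0.167, -0.0]
force: [-1.0, 0.7, -0.1]
opening: 0.6
gripper_force: 0.0
time_s: 1.35
eef_pos: [0.3356, -0.288, 0.2312]
tcp_rot: [-0.0, 0.986, -0.165, -0.0]
force: [0.4, -0.4, -0.2]
opening: 0.598
gripper_force: 0.0
time_s: 1.98
eef_pos: [0.4633, -0.0676, 0.2312]
tcp_rot: [0.0, 0.986, -0.165, -0.0]
force: [0.5, -1.1, 0.2]
opening: 0.604
gripper_force: 0.0
time_s: 2.22
eef_pos: [0.4625, -0.0694, 0.2311]
tcp_rot: [0.0, 0.986, -0.165, -0.0]
force: [-0.2, -0.0, -0.5]
opening: 0.599
gripper_force: 0.0
t 2.23 pos [ 0.4625 -0.0694  0.2311] q6 [-0.4   0.24  1.51 -0.    1.39  1.5 ] F [-0.2 -0.  -0.5] open 0.599 grip 0.0
turn first [0.0002 0.0004 0.0003] rows>= 1.0 then offset [-0.0015 -0.004   1.4409]
```

View pics/s1.png

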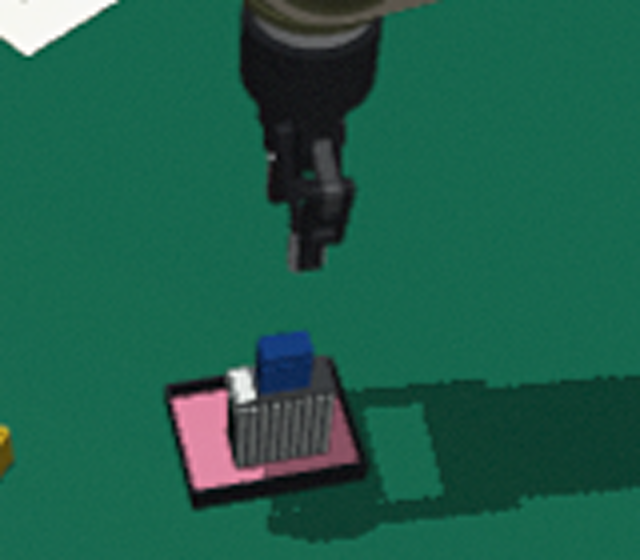

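The gripper hangs over the blue grip, which is at (340,180) in full-image pixels, with the fingers straddling it across its thickness. Next I'll descend, close and lift a little.

```bash
python3 -m creep '{"offset":[[0,0,0.35],[0,0,0.35],[0,0,0.35],[0,0,0.25],[0,0,0.14]],"rot":[[0,0,0],[0,0,0],[0,0,0],[0,0,0],[0,0,0]]}'
python3 -m creep '{"offset":[[0,0,0],[0,0,0],[0,0,0],[0,0,0],[0,0,0]],"rot":[[0,0,0],[0,0,0],[0,0,0],[0,0,0],[0,0,0]]}' 1
python3 -m creep '{"offset":[[0,0,-0.05],[0,0,-0.2],[0,0,-0.4],[0,0,-0.4],[0,0,-0.4]],"rot":[[0,0,0],[0,0,0],[0,0,0],[0,0,0],[0,0,0]]}'
python3 plan.py .507 .170 .23 16.5
python3 - <<'E'
from bench import cams
import cv2,numpy as np
p,d=cams.snapshot("scene");np.savez("pics/scene2.npz",p=p,d=d)
a=cv2.resize(p[60:230,270:430],None,fx=3.5,fy=3.5,interpolation=cv2.INTER_CUBIC);cv2.imwrite("pics/s2.png",a[:,:,::-1])
E
```

```text
time_s: 2.9
eef_pos: [0.462, -0.0704, 0.0862]
tcp_rot: [-0.0, 0.986, -0.166, -0.001]
force: [0.0, -0.1, 0.2]
opening: 0.602
gripper_force: 0.0
time_s: 3.52
eef_pos: [0.463, -0.0696, 0.0879]
tcp_rot: [0.0, 0.986, -0.165, 0.001]
force: [-2.1, -3.5, 5.9]
opening: 0.223
gripper_force: 59.7
time_s: 4.15
eef_pos: [0.4623, -0.0687, 0.2334]
tcp_rot: [-0.0, 0.986, -0.165, -0.0]
force: [0.2, 0.0, -4.2]
opening: 0.223
gripper_force: 58.7
t 4.15 pos [ 0.4623 -0.0687  0.2334] q6 [-0.4   0.23  1.51  0.    1.4   1.5 ] F [ 0.2  0.  -4.2] open 0.223 grip 58.7
turn first [-0.0007  0.0005 -0.3942] rows>= 4.0 then offset [ 1.106  -2.1616  0.0344]
```

View pics/s2.png

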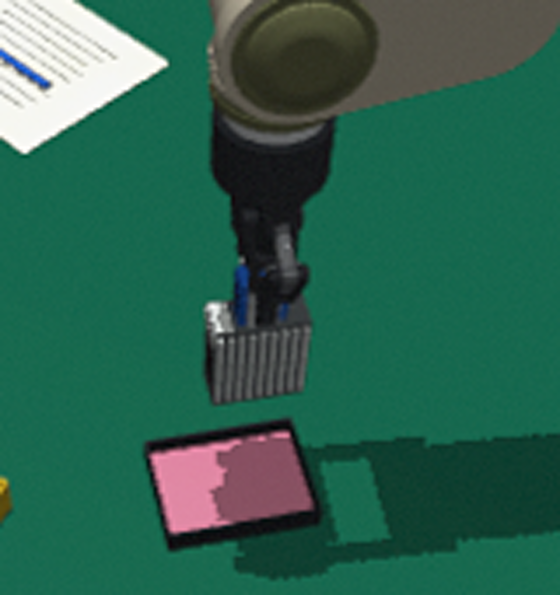

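The spare is lifted cleanly and level, at (343,170) in the scene picture. I'll carry it over the free bay.

```bash
python3 -m creep '{"offset":[[0,0,0],[0,0,0],[0,0,0],[0,0,0],[0,0,0]],"rot":[[0,0,-0.08],[0,0,-0.08],[0,0,-0.08],[0,0,-0.08],[0,0,-0.074]]}'
python3 -m creep '{"offset":[[0.22,-0.43,0],[0.22,-0.43,0],[0.22,-0.43,0],[0.22,-0.43,0],[0.22,-0.44,0]],"rot":[[0,0,0],[0,0,0],[0,0,0],[0,0,0],[0,0,0]]}'
python3 -m creep '{"offset":[[0,0,0.1],[0,0,0],[0,0,0]],"rot":[[0,0,0],[0,0,0],[0,0,0]]}'
python3 plan.py .507 .170 .1 16.5
python3 - <<'E'
from bench import cams
import cv2,numpy as np
p,d=cams.snapshot("scene");np.savez("pics/scene3.npz",p=p,d=d)
p2,d2=cams.snapshot("top");np.savez("pics/top3.npz",p=p2,d=d2)
a=cv2.resize(p[180:330,310:450],None,fx=3.2,fy=3.2,interpolation=cv2.INTER_CUBIC);b=cv2.resize(p2[195:285,195:315],None,fx=2.8,fy=2.8)
W=np.zeros((480,800,3),np.uint8);W[:a.shape[0],:a.shape[1]]=a;W[:b.shape[0],460:460+b.shape[1]]=b;cv2.imwrite("pics/s3.png",W[:,:,::-1])
E
```

```text
time_s: 4.82
eef_pos: [0.4625, -0.0687, 0.2319]
tcp_rot: [-0.001, 0.989, 0.145, -0.0]
force: [-0.8, -0.1, -4.1]
opening: 0.223
gripper_force: 58.8
time_s: 5.45
eef_pos: [0.5067, 0.171, 0.2318]
tcp_rot: [-0.0, 0.99, 0.143, -0.001]
force: [0.8, -0.1, -2.8]
opening: 0.229
gripper_force: 59.7
time_s: 5.82
eef_pos: [0.507, 0.1683, 0.2224]
tcp_rot: [-0.0, 0.99, 0.143, -0.0]
force: [0.5, 0.3, -3.3]
opening: 0.221
gripper_force: 60.0
t 5.83 pos [0.507  0.1683 0.2224] q6 [0.1  0.36 1.36 0.   1.43 1.38] F [ 0.5  0.3 -3.3] open 0.221 grip 60.0
turn first [-0.0001  0.0002 -0.0012] rows>= 1.0 then offset [ 0.0052 -0.0167  1.2235]
```

View pics/s3.png

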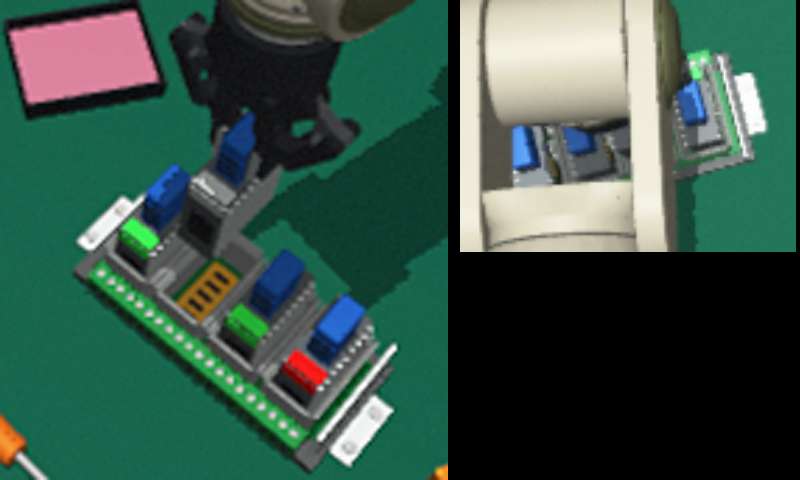

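The spare hangs over the free bay with its lamp end toward the terminals; its lamp is at about (376,238). I'll compare its lamp with the neighbours' in this same picture.

```bash
python3 - <<'E'
from h import *
p,d=load("scene",3);X=cloud("scene",d);hsv=cv2.cvtColor(p,cv2.COLOR_RGB2HSV)
pale=((hsv[...,1]<45)&(hsv[...,2]>165)).astype(np.uint8)*255
win=np.zeros((400,640),np.uint8);win[215:262,355:410]=255
ld=np.array([np.cos(np.radians(16.5)),np.sin(np.radians(16.5))]);ly=np.array([ld[1],-ld[0]])
for nm,m in(("pale",pale&win),("green",mask(p,50,75,180,150)),("red",mask(p,0,4,150)),("blue",mask(p,100,125,130))):
    k,l,st,c=cv2.connectedComponentsWithStats(m)
    for j in range(1,k):
        q=X[(l==j)&(d>0)]
        if st[j,4]<25 or len(q)<10: continue
        z=np.percentile(q[:,2],92);t=q[(q[:,2]>z-.004)&(q[:,2]<z+.004)]
        if not(.4<t[0,0]<.6 and .05<t[0,1]<.33):continue
        a=t[:,:2]@ld;b=t[:,:2]@ly
        print(nm,st[j,4],c[j].round(),"z",z.round(4),"along",np.percentile(a,[3,97]).round(4),"mid",np.percentile(a,[3,97]).mean().round(4),"across",np.percentile(b,[3,97]).round(4),np.percentile(b,[3,97]).mean().round(4),len(t), "ang",(np.degrees(np.arctan2(*np.linalg.svd(t[:,:2]-t[:,:2].mean(0))[2][0][::-1]))).round(1))
E
```

```text
green 47 [354. 253.] z 0.0926 along [0.559  0.5687] mid 0.5639 across [0.0205 0.0449] 0.0327 43 ang 106.1
green 164 [373. 293.] z 0.03 along [0.578  0.5928] mid 0.5854 across [-0.1441  0.0474] -0.0484 142 ang 107.1
green 50 [387. 280.] z 0.0923 along [0.5586 0.5689] mid 0.5638 across [-0.0832 -0.0588] -0.071 48 ang 108.0
red 99 [405. 296.] z 0.0926 along [0.5583 0.5711] mid 0.5647 across [-0.1358 -0.1106] -0.1232 61 ang 105.4
blue 145 [384. 225.] z 0.2594 along [0.5249 0.5512] mid 0.5381 across [-0.0262 -0.0079] -0.0171 82 ang 43.4
blue 165 [362. 240.] z 0.131 along [0.5205 0.5533] mid 0.5369 across [0.0223 0.0415] 0.0319 100 ang 17.1
blue 176 [397. 267.] z 0.1314 along [0.5205 0.5529] mid 0.5367 across [-0.0808 -0.0631] -0.072 106 ang 15.7
blue 185 [415. 281.] z 0.1311 along [0.5192 0.5519] mid 0.5355 across [-0.1323 -0.1147] -0.1235 115 ang 18.3
```

In this picture the spare sits about 2.2 mm off across the bay and 1 mm short along it. I'll correct both and lower it to just above the guides.

```bash
python3 -m creep '{"offset":[[0.01,-0.022,0.1],[0,0,0.25],[0,0,0.25],[0,0,0.15],[0,0,0.05]],"rot":[[0,0,0],[0,0,0],[0,0,0],[0,0,0],[0,0,0]]}'
python3 -m creep '{"offset":[[0,0,0.05],[0,0,0.05],[0,0,0.05],[0,0,0]],"rot":[[0,0,0],[0,0,0],[0,0,0],[0,0,0]]}'
python3 plan.py .507 .170 .0935 16.5
```

```text
time_s: 6.55
eef_pos: [0.5069, 0.1713, 0.1412]
tcp_rot: [-0.0, 0.99, 0.143, -0.001]
force: [0.4, -0.4, -3.5]
opening: 0.228
gripper_force: 60.2
time_s: 7.05
eef_pos: [0.5073, 0.1715, 0.1271]
tcp_rot: [-0.0, 0.99, 0.143, -0.0]
force: [-0.1, -0.5, -3.0]
opening: 0.227
gripper_force: 60.2
t 7.05 pos [0.5073 0.1715 0.1271] q6 [ 0.1   0.46  1.5  -0.    1.18  1.39] F [-0.1 -0.5 -3. ] open 0.227 grip 60.2
turn first [-0.      0.0003 -0.0004] rows>= 1.0 then offset [-0.0067  0.0135  0.3358]
```

The module has entered 11 mm with no contact force, so I'll continue down.

```bash
python3 -m creep '{"offset":[[0,0,0.08],[0,0,0.08],[0,0,0.06],[0,0,0.03],[0,0,0]],"rot":[[0,0,0],[0,0,0],[0,0,0],[0,0,0],[0,0,0]]}'
python3 -m creep '{"offset":[[0,0,0.03],[0,0,0.02],[0,0,0.02],[0,0,0]],"rot":[[0,0,0],[0,0,0],[0,0,0],[0,0,0]]}'
```

```text
time_s: 7.68
eef_pos: [0.5074, 0.1715, 0.1022]
tcp_rot: [-0.0, 0.99, 0.143, -0.0]
force: [-0.1, 0.0, -3.4]
opening: 0.224
gripper_force: 60.2
time_s: 8.18
eef_pos: [0.5073, 0.1715, 0.0952]
tcp_rot: [-0.0, 0.99, 0.143, -0.0]
force: [0.6, -0.0, -3.7]
opening: 0.231
gripper_force: 60.2
```

```bash
python3 -m creep '{"offset":[[0,0,0.01],[0,0,0.01],[0,0,0]],"rot":[[0,0,0],[0,0,0],[0,0,0]]}'
python3 -m creep '{"offset":[[0,0,0.02],[0,0,0],[0,0,0]],"rot":[[0,0,0],[0,0,0],[0,0,0]]}'
```

```text
time_s: 8.55
eef_pos: [0.5075, 0.1715, 0.0939]
tcp_rot: [0.0, 0.99, 0.143, 0.0]
force: [-1.6, -0.8, 4.5]
opening: 0.226
gripper_force: 61.0
time_s: 8.93
eef_pos: [0.5076, 0.1715, 0.0939]
tcp_rot: [0.0, 0.99, 0.143, 0.001]
force: [-7.7, -3.0, 24.2]
opening: 0.225
gripper_force: 63.7
```

Contact came at TCP z 0.0939, which puts the underside at 0.012, on the bay floor, with 24 N of push and no further travel, so it's home. I'll relieve the push, open only partway because the neighbouring grips are close, and rise.

```bash
python3 -m creep '{"offset":[[0,0,-0.02],[0,0,0],[0,0,0],[0,0,0],[0,0,0]],"rot":[[0,0,0],[0,0,0],[0,0,0],[0,0,0],[0,0,0]]}' 0.55
python3 -m creep '{"offset":[[0,0,-0.05],[0,0,-0.2],[0,0,-0.35],[0,0,-0.35],[0,0,-0.3]],"rot":[[0,0,0],[0,0,0],[0,0,0],[0,0,0],[0,0,0]]}'
python3 - <<'E'
from h import *
p,d=cams.snapshot("scene");np.savez("pics/scene4.npz",p=p,d=d)
X=cloud("scene",d);ld=np.array([np.cos(np.radians(16.5)),np.sin(np.radians(16.5))]);ly=np.array([ld[1],-ld[0]])
m=mask(p,100,125,130);k,l,st,c=cv2.connectedComponentsWithStats(m)
for j in range(1,k):
    q=X[(l==j)&(d>0)]
    if st[j,4]<25 or not(.4<q[0,0]<.6 and .05<q[0,1]<.33): continue
    z=np.percentile(q[:,2],92);t=q[abs(q[:,2]-z)<.004];a=t[:,:2]@ld;b=t[:,:2]@ly
    print(c[j].round(),"z",z.round(4),"along",np.percentile(a,[3,97]).round(4),"across",np.percentile(b,[3,97]).mean().round(4),t[:,:2].mean(0).round(4))
cv2.imwrite("pics/s4.png",cv2.resize(p[180:330,310:450],None,fx=4,fy=4,interpolation=cv2.INTER_CUBIC)[:,:,::-1])
E
python3 plan.py .478 .270 .215 16.5
```

```text
time_s: 9.55
eef_pos: [0.5074, 0.1715, 0.0932]
tcp_rot: [-0.0, 0.99, 0.143, -0.0]
force: [0.3, 0.2, -0.4]
opening: 0.456
gripper_force: 0.0
time_s: 10.18
eef_pos: [0.5074, 0.1715, 0.2201]
tcp_rot: [0.0, 0.99, 0.143, 0.001]
force: [0.3, -0.8, -0.1]
opening: 0.446
gripper_force: 0.0
[380. 254.] z 0.1308 along [0.521  0.5524] across -0.0208 [0.5091 0.1725]
[397. 267.] z 0.1309 along [0.5207 0.5528] across -0.0719 [0.4946 0.2214]
[415. 281.] z 0.131 along [0.5201 0.5528] across -0.1237 [0.4794 0.2711]
t 10.22 pos [0.5087 0.1717 0.2239] q6 [0.1  0.36 1.35 0.   1.42 1.39] F [-0.1 -0.7  3.8] open 0.451 grip 0.0
turn first [ 0.0008 -0.0047 -0.0003] rows>= 1.0 then offset [-0.0149 -1.0292  0.0885]
```

View pics/s4.png

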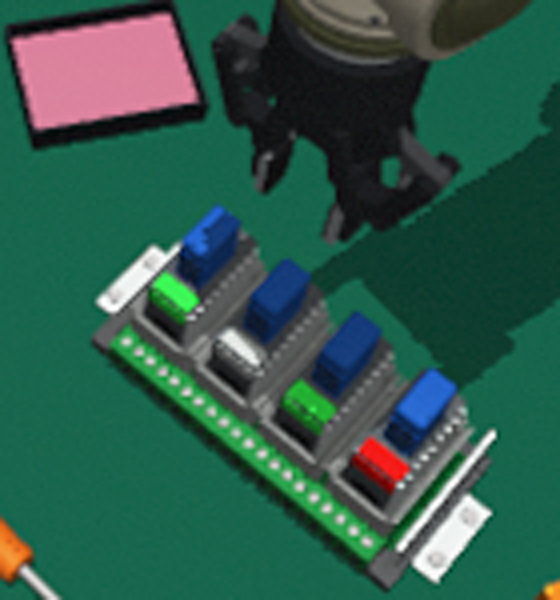

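The spare is at (380,254), level with its neighbours (grip tops 0.131 for all) and the same way round. The failed red-lamp module is at (415,281). With the offset just seen corrected, its grip is at (.478,.270). I'll move over it, descend and grip.

```bash
python3 -m creep '{"offset":[[0,-0.25,0],[0,-0.4,0],[0,-0.38,0],[0,0,0],[0,0,0]],"rot":[[0,0,0],[0,0,0],[0,0,0],[0,0,0],[0,0,0]]}'
python3 plan.py .4777 .270 .0938 16.5
```

```text
time_s: 10.85
eef_pos: [0.4783, 0.2698, 0.2184]
tcp_rot: [0.0, 0.99, 0.143, 0.0]
force: [0.4, -0.0, 0.8]
opening: 0.45
gripper_force: 0.0
t 10.85 pos [0.4783 0.2698 0.2184] q6 [ 0.3   0.39  1.32 -0.    1.43  1.58] F [ 0.4 -0.   0.8] open 0.45 grip 0.0
turn first [ 0.0002 -0.     -0.0003] rows>= 1.0 then offset [-0.0055 -0.0032  1.2457]
```

```bash
python3 -m creep '{"offset":[[0,0,0.3],[0,0,0.35],[0,0,0.3],[0,0,0.2],[0,0,0.095]],"rot":[[0,0,0],[0,0,0],[0,0,0],[0,0,0],[0,0,0]]}'
python3 -m creep '{"offset":[[0,0,0],[0,0,0],[0,0,0],[0,0,0],[0,0,0]],"rot":[[0,0,0],[0,0,0],[0,0,0],[0,0,0],[0,0,0]]}' 1
python3 -m creep '{"offset":[[0,0,-0.05],[0,0,-0.1],[0,0,-0.1],[0,0,-0.1],[0,0,-0.1]],"rot":[[0,0,0],[0,0,0],[0,0,0],[0,0,0],[0,0,0]]}'
```

```text
time_s: 11.48
eef_pos: [0.4783, 0.2692, 0.093]
tcp_rot: [0.0, 0.99, 0.142, -0.001]
force: [-0.3, 0.3, 0.7]
opening: 0.453
gripper_force: 0.0
time_s: 12.1
eef_pos: [0.4782, 0.2703, 0.094]
tcp_rot: [0.0, 0.99, 0.143, 0.0]
force: [-0.8, -0.6, -2.8]
opening: 0.231
gripper_force: 59.8
time_s: 12.72
eef_pos: [0.4782, 0.2703, 0.1397]
tcp_rot: [-0.0, 0.99, 0.143, 0.0]
force: [0.1, 0.7, -4.4]
opening: 0.225
gripper_force: 59.4
```

It comes out freely. I'll lift it high, then work out the pose in front of the lens, starting from a stand-off 6 cm further back.

```bash
python3 -m creep '{"offset":[[0,0,-0.2],[0,0,-0.35],[0,0,-0.4],[0,0,-0.4],[0,0,-0.25]],"rot":[[0,0,0],[0,0,0],[0,0,0],[0,0,0],[0,0,0]]}'
cat > pres.py <<'E'
import sys
from plan import *
from lens import frame
L=np.array([.578,-.3855,.271]);R=frame(np.radians(129.5));back=float(sys.argv[1])
b=L-(.15+back)*R[:,0];T=b-.017*R[:,0]+.042*R[:,2]
R1=np.stack([R[:,1],R[:,0],-R[:,2]],1);print("board",b.round(4),"tcp",T.round(4));plan(R1,T)
E
python3 pres.py .06; python3 plan.py .40 -.1 .3 39.5
```

```text
time_s: 13.35
eef_pos: [0.4781, 0.2703, 0.3013]
tcp_rot: [-0.0, 0.99, 0.143, 0.001]
force: [-0.0, 0.3, -4.9]
opening: 0.225
gripper_force: 59.6
board [ 0.4525 -0.2332  0.1992] tcp [ 0.4332 -0.2098  0.2328]
t 13.35 pos [0.4781 0.2703 0.3013] q6 [0.3  0.34 1.16 0.   1.64 1.58] F [-0.   0.3 -4.9] open 0.225 grip 59.6
turn first [-0.2189  0.0431 -0.2536] rows>= 3.0 then offset [-3.4009  2.9783  1.8131]
t 13.35 pos [0.4781 0.2703 0.3013] q6 [0.3  0.34 1.16 0.   1.64 1.58] F [-0.   0.3 -4.9] open 0.225 grip 59.6
turn first [ 0.0003 -0.0016 -0.2559] rows>= 3.0 then offset [-2.9584  2.3604  0.0134]
```

```bash
python3 -m creep '{"offset":[[0,0,0],[0,0,0],[0,0,0],[0,0,0],[0,0,0]],"rot":[[-0.055,0.011,-0.063],[-0.055,0.011,-0.063],[-0.055,0.011,-0.063],[-0.054,0.010,-0.064],[0,0,0]]}'
python3 -m creep '{"offset":[[-0.3,0.26,0.05],[-0.34,0.3,0.15],[-0.34,0.3,0.2],[-0.34,0.3,0.2],[-0.34,0.3,0.2]],"rot":[[0,0,0],[0,0,0],[0,0,0],[0,0,0],[0,0,0]]}'
python3 -m creep '{"offset":[[-0.34,0.3,0.2],[-0.34,0.3,0.2],[-0.34,0.3,0.2],[-0.34,0.3,0.2],[-0.34,0.3,0.2]],"rot":[[0,0,0],[0,0,0],[0,0,0],[0,0,0],[0,0,0]]}'
python3 -m creep '{"offset":[[0,0,0],[0,0,0]],"rot":[[0,0,0],[0,0,0]]}'
python3 pres.py 0
python3 - <<'E'
from bench import cams
import cv2,numpy as np
W=np.zeros((600,640,3),np.uint8)
p,d=cams.snapshot("scene");np.savez("pics/scene5.npz",p=p,d=d);W[:300]=cv2.resize(p[20:170,150:470],(640,300))
p,d=cams.snapshot("top");np.savez("pics/top5.npz",p=p,d=d);W[300:]=cv2.resize(p[130:280,300:620],(640,300))
cv2.imwrite("pics/s5.png",W[:,:,::-1])
E
```

```text
time_s: 13.98
eef_pos: [0.4771, 0.271, 0.2988]
tcp_rot: [0.163, 0.927, 0.333, 0.057]
force: [0.4, -0.7, -4.9]
opening: 0.228
gripper_force: 59.7
time_s: 14.6
eef_pos: [0.4541, 0.036, 0.2741]
tcp_rot: [0.163, 0.928, 0.331, 0.058]
force: [1.6, -0.3, -4.1]
opening: 0.225
gripper_force: 60.0
time_s: 15.22
eef_pos: [0.4337, -0.2076, 0.2319]
tcp_rot: [0.163, 0.928, 0.331, 0.058]
force: [0.8, 0.9, -4.2]
opening: 0.231
gripper_force: 59.9
time_s: 15.48
eef_pos: [0.434, -0.2057, 0.2318]
tcp_rot: [0.163, 0.928, 0.331, 0.057]
force: [0.2, 0.4, -4.5]
opening: 0.227
gripper_force: 60.5
board [ 0.4883 -0.2767  0.2197] tcp [ 0.469  -0.2533  0.2533]
t 15.47 pos [ 0.434  -0.2057  0.2318] q6 [-0.64  0.13  1.69 -0.1   0.98  0.28] F [ 0.2  0.4 -4.5] open 0.227 grip 60.5
turn first [-0.0011  0.0018 -0.002 ] rows>= 1.0 then offset [-0.0322  0.6283 -0.0007]
```

View pics/s5.png

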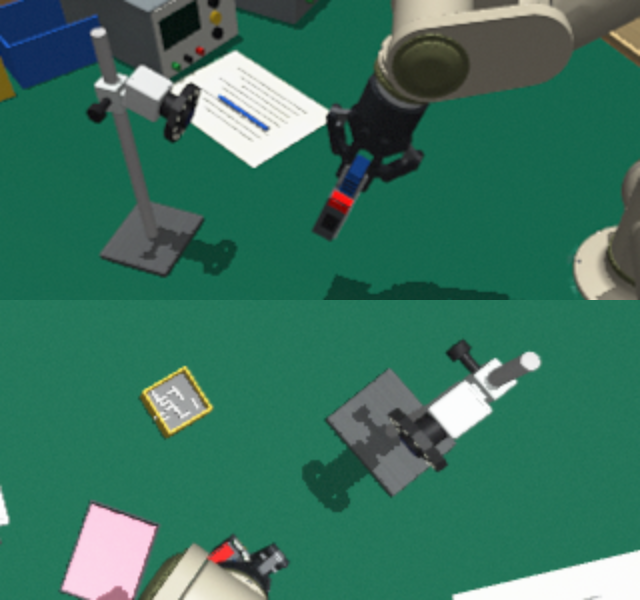

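It is held upright with the lamp to the side and the board facing the lens ring. I'll refine the heading with the post-to-ring baseline, then close in.

```bash
python3 - <<'E'
from lens import *
for nm,bx in(("top",(150,170,555,575)),("scene",(32,45,192,206))):
    p,d=load(nm,0);X=cloud(nm,d);hsv=cv2.cvtColor(p,cv2.COLOR_RGB2HSV)
    m=np.zeros((400,640),bool);m[bx[0]:bx[1],bx[2]:bx[3]]=1;m&=(hsv[...,2]>170)&(hsv[...,1]<40)&(d>0)&(X[...,2]>.3)
    q=X[m];z=np.median(q[:,2]);q=q[abs(q[:,2]-z)<.01];r=cv2.minEnclosingCircle((q[:,:2]*1000).astype(np.float32));P=np.array(r[0])/1000
    print(nm,"post",P.round(4),"z",z.round(3),"r",round(r[1],1),len(q))
    # ring points: dark points in the slab, level extents
    for A in(128.5,129.5,130.5):
        R=frame(np.radians(A));L=np.array([.578,-.3855,.271]);W=(X-L)@R
        g=W[(d>0)&(hsv[...,2]<110)&(W[...,0]>-.006)&(W[...,0]<.018)&(np.hypot(W[...,1],W[...,2])<.055)&(np.hypot(W[...,1],W[...,2])>.025)]
        f=g[(g[:,0]<.009)]
        cx,cy=g[:,1].min(),g[:,1].max()
        # ring front-plane slope of x against y,z
        s=np.linalg.lstsq(np.c_[f[:,1:],np.ones(len(f))],f[:,0],rcond=None)[0]
        rc=L+R@np.array([0,np.percentile(g[:,1],[.5,99.5]).mean(),0]);v=rc[:2]-P
        print(A,len(g),"y",np.percentile(g[:,1],[.5,99.5]).round(4),"z",np.percentile(g[:,2],[.5,99.5]).round(4),"front x",np.percentile(g[:,0],[2,10,25]).round(4),"post->ring az",np.degrees(np.arctan2(v[1],v[0])).round(2),"slopes deg",np.degrees(s[:2]).round(1))
    v=L[:2]-P;print("len",np.linalg.norm(v).round(3),"az to L",np.degrees(np.arctan2(v[1],v[0])).round(2))
E
python3 -m creep '{"offset":[[-0.03,0.15,0],[0,0.15,0],[0,0.15,0],[0,0.1,0],[0,0.05,0]],"rot":[[0,0,0],[0,0,0],[0,0,0],[0,0,0],[0,0,0]]}'
```

```text
top post [ 0.6503 -0.4747] z 0.372 r 10.1 68
128.5 218 y [-0.0412  0.0389] z [-0.016   0.0452] front x [0.0074 0.0084 0.0097] post->ring az 129.6 slopes deg [-0.5  0.3]
129.5 211 y [-0.0413  0.0387] z [-0.0161  0.0451] front x [0.0077 0.0082 0.0094] post->ring az 129.7 slopes deg [-0.1 -0.1]
130.5 212 y [-0.0414  0.0385] z [-0.0162  0.0451] front x [0.0074 0.0083 0.0095] post->ring az 129.77 slopes deg [ 0.5 -0.3]
len 0.115 az to L 129.04
scene post [ 0.6514 -0.4732] z 0.37 r 8.9 23
128.5 212 y [-0.0288  0.0428] z [-0.0372  0.042 ] front x [0.0054 0.0063 0.0071] post->ring az 126.45 slopes deg [-0.4  0.6]
129.5 210 y [-0.0291  0.0426] z [-0.0372  0.042 ] front x [0.0058 0.0066 0.0072] post->ring az 126.56 slopes deg [0.1 0.4]
130.5 206 y [-0.0292  0.0425] z [-0.0373  0.0421] front x [0.006  0.0067 0.0074] post->ring az 126.63 slopes deg [0.8 0.4]
len 0.114 az to L 129.94
time_s: 16.2
eef_pos: [0.4683, -0.2513, 0.2524]
tcp_rot: [0.164, 0.927, 0.333, 0.057]
force: [0.3, 0.5, -4.1]
opening: 0.227
gripper_force: 60.6
```

The ring-plane fit gives zero slope at 129.5°, and the centre agrees to about 1 mm. Now the last correction and a final check.

```bash
python3 -m creep '{"offset":[[0,0.02,0],[0,0,0],[0,0,0]],"rot":[[0,0,0],[0,0,0],[0,0,0]]}'; python3 pres.py 0
python3 - <<'E'
from lens import *
p,d=cams.snapshot("scene");X=cloud("scene",d);R=frame(np.radians(129.5));L=np.array([.578,-.3855,.271])
m=(mask(p,0,4,150)>0)&(d>0)&(np.hypot(X[...,0]-.5,X[...,1]+.25)<.1)
W=(X[m]-(L-.15*R[:,0]))@R;print("red lamp in board frame (x out,y,z)",W.mean(0).round(4),W.min(0).round(4),W.max(0).round(4))
m=(mask(p,100,125,130)>0)&(d>0)&(np.hypot(X[...,0]-.47,X[...,1]+.26)<.08);W=(X[m]-(L-.15*R[:,0]))@R;print("blue",np.percentile(W,[3,97],0).round(4))
T=np.zeros((600,640,3),np.uint8);T[:300]=cv2.resize(p[20:170,150:470],(640,300));q,_=cams.snapshot("top");T[300:]=cv2.resize(q[130:280,200:520],(640,300));cv2.imwrite("pics/s6.png",T[:,:,::-1])
E
```

```text
time_s: 16.58
eef_pos: [0.4689, -0.2522, 0.2527]
tcp_rot: [0.164, 0.927, 0.333, 0.057]
force: [-0.0, -0.0, -4.5]
opening: 0.227
gripper_force: 60.6
board [ 0.4883 -0.2767  0.2197] tcp [ 0.469  -0.2533  0.2533]
t 16.57 pos [ 0.4689 -0.2522  0.2527] q6 [-0.68  0.2   1.54 -0.08  1.06  0.23] F [-0.  -0.  -4.5] open 0.227 grip 60.6
turn first [-0.0006  0.0019  0.    ] rows>= 1.0 then offset [-0.0056  0.011  -0.0024]
red lamp in board frame (x out,y,z) [-0.018   0.0327  0.0337] [-0.0308  0.0187  0.0212] [-0.0041  0.0399  0.041 ]
blue [[-0.0268 -0.0114  0.0386]
 [-0.008   0.0207  0.0789]]
```

View pics/s6.png

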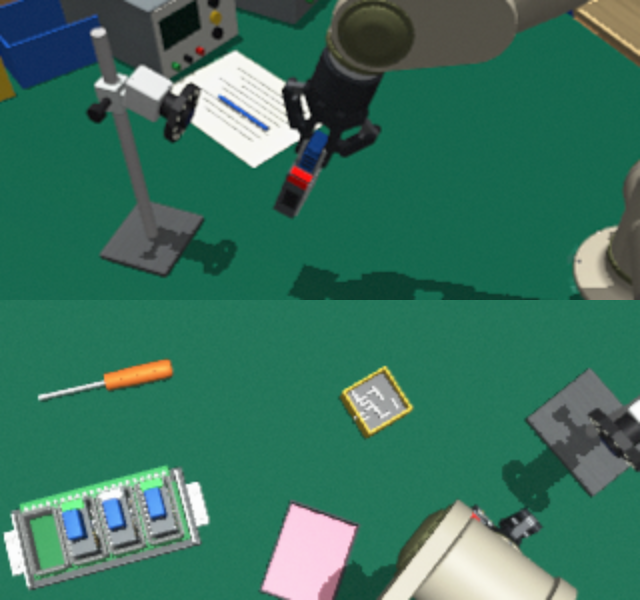

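The board frame matches: the grip's middle is 17.4 mm behind the board plane (17 expected) and its top is 79 mm above board centre (80 expected). The spare stays seated in the rack, and everything is clear and still, so I'll hand it in.

```bash
python3 -m creep '{"offset":[[0,0.01,0],[0,0,0],[0,0,0]],"rot":[[0,0,0],[0,0,0],[0,0,0]]}'; python3 -c "
from bench import workorder;print(workorder.finish_job())"
```

```text
time_s: 17.05
eef_pos: [0.4696, -0.2532, 0.2531]
tcp_rot: [0.164, 0.927, 0.332, 0.057]
force: [-0.6, -0.6, -4.6]
opening: 0.227
gripper_force: 60.6
the job is handed in; nothing more can be done
None
```

I seated the spare fully home in the free bay, and the arm is holding the failed module upright with its board facing the inspection lens, 15 cm away by my measurement (good to a few mm); I handed the job in at 17 s, and it returned no verdict.

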